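# Lift the stripped brass knob off the drip rack with the tongs

### The job

The brass cupboard knob standing on the drip rack is still wet with paint stripper, so the gripper must never touch it: take the sprung tongs lying on the bench, close them on the knob's round head, lift it off and finish while holding it still in the tongs, over the tray and at least 10 cm clear of the rack, so that it can drip and be looked over. Leave the other two brass pieces on the rack, the paint tin and the brush where they are.

Things in the scene. Friction and masses are not known exactly. Their poses are not given: they have to be found in the camera images.
- tongs: Sprung bow tongs of steel strip with black grip sleeves, 120 g, 270 mm long, lying flat, arms side by side. Origin: underside, middle line, midway between the sleeves, near the centre of mass. x points to the jaws, z up. Bow centre (pivot) at x = -105 mm, jaws x = 102 to 138, their middle at 120. The frame is fixed to the left (+y) arm: turns up to 0.09 rad as they are squeezed
- tongs_grip (a point): midway between the two black sleeves (one on each arm, x -35 to 35 mm, z 0 to 24 mm), 12 mm above the tongs' underside. Outside width over the sleeves here: 65 mm sprung open, about 45 mm closed on the knob's head (arms then parallel). Each 1 mm less here closes the jaws by 2.1 mm. Both arms close evenly when squeezed from both sides. Spring force here: 3.5 N open, 7 N half closed, 11 N at 45 mm
- tongs_jaw (a point): hollow of the left (+y) jaw, on its inner face, 12 mm above the tongs' underside. The jaws are upright plates z 0 to 24 mm, 36 mm long, cupped to a shallow V. This point is 38 mm from the middle line when sprung open, 18 mm when closed on the knob. Free gap between the jaw lips: 69 mm sprung open, 52 mm at 57 mm sleeve width, 29 mm with the arms parallel
- tongs_arm (a joint): angle (rad) by which the right arm is closed towards the left: 0 sprung open, about 0.18 closed on the knob's head, 0.30 jaws shut on nothing. Springs open by itself when not squeezed
- knob: Turned brass cupboard knob, about 90 g, 38 mm tall, standing on the rack. Origin: centre of its underside, z up. Foot 30 mm across, neck 18 mm across (8 to 13 mm up), round head 36 mm across with an upright band from 19 to 32 mm up.
- knob_head (a point): centre of the knob's head, 25.5 mm above its underside
- tray: Shallow steel drip tray, fixed to the bench, 190 mm along its x and 270 mm along its y (202 x 282 mm over the rim, rim 36 mm high), with a wire rack standing in it whose top is level at z = 45 mm and 174 x 254 mm. Origin: centre of the underside, on the bench.
- rose: Round brass rose (backing disc), 44 mm across, 6 mm thick, flat on the rack; leave it. Origin: centre of the underside
- plate: Flat brass plate 26 x 60 x 4 mm, long along its y, flat on the rack; leave it. Origin: centre of the underside
- tin: Closed 1-litre paint tin, 108 mm across, 126 mm tall, on the bench; leave it. Origin: centre of the underside
- brush: Flat paint brush lying on the bench, about 220 mm long, 60 mm wide, 18 mm thick, bristles to its +x; leave it. Origin: underside, at the ferrule
Not all that is in view belongs to the job. There is more than one size of the knob; the job needs the middle-sized.

How it is judged:
By the outcome, as a careful person would: the job done as asked, in the order asked, and still so for the second after the job is handed in, while the arm keeps its last pose, push and grip.
It also fails if it takes over 38 s, if anything falls off the work surface, if the arm or the gripper's body presses on something with over 40 N, if the wrist force passes 120 N, or if a joint passes its speed limit or range.

### The arm

A 6-joint arm with a two-finger parallel gripper is mounted at the origin on the work surface. World frame = base frame: x ahead of the robot, y to its left, z up, the work surface at z = 0. Lengths are in m, angles in degrees, forces in N, time in s.
With the tool pointing down it reaches from about 0.275 to 0.825 m from the base axis. Payload 5.2 kg.
Tool frame: the origin (TCP) lies midway between the tips of the shut fingers; the grasp point (between the pads) lies 19 mm behind it; z points along the fingers, y is the line along which they close (so a half turn about z gives the same grasp; the last joint's range is limited). The gripper opens to 93 mm and grips with 3 to 60 N. Pads are 15 mm wide; open, the fingers measure 128 mm over their backs; the gripper's body (75 mm by 188 mm) begins 65 mm behind the grasp point.
Start: joints at [-85.073, 14.817, 87.949, -0, 77.235, -11.62], TCP at [0.157, -0.527, 0.219] pointing down, gripper open.
Joint ranges: [-179.93, 179.93], [-52.35, 119.4], [10.71, 147.94], [-69.91, 249.91], [12.55, 155.21], [-178.61, 178.61]. Speed limits (degrees/s): [147.25, 147.25, 180, 180, 180, 180].

### API

Orientations are given as [roll, pitch, yaw] about the fixed x, y, z axes, in that order (R = Rz(yaw) Ry(pitch) Rx(roll)).
In Python, from plant import robot gives the robot as it stands.
- The arm moves only by the tool servo_tool, never from a script. Its argument "rows" is a list of rows, each a list of 3 entries, a list of its own where there are three numbers: the shift along the tool's x, y, z in mm, then the turn about the tool's z in rad, then the finger opening in mm, from 0 to 93. In form: [[[x, y, z], spin, fingers], ...]. A call has 1 to 5 rows; each row is the pose to reach, as a shift and turn from the pose commanded when the call began, along the tool's axes at that moment; what a row does not reach only later rows make up. A row lasts 1/10 s, in which the tool goes at most 50 mm and 8.59 degrees, less where a joint would pass 70% of its speed; a pose out of reach is approached as far as the arm can. A call with a gripper value outside its range is refused whole. The fingers move at their own pace and stop on an object; "force" is the grip in N (left out, the last holds). Time passes only in rows, so rows that repeat a pose let the fingers close. It gives the time, the measured TCP pose, the force, the opening and the grip force at its end, in the units of the state.
- robot.state(): the state, without advancing time (a new reading comes with each control period).
- robot.capture(name): name is "scene" or "side" or "wrist"; returns a dict with "frame" (420x560x3 uint8, blue, green, red), "fx", "fy", "cx", "cy" (pixels), "world_from_camera" (4x4, takes a point from camera to world coordinates). Camera axes: x right, y down, z forward; pixel columns grow to the right and rows downward; lengths in m; the calibration is good to about 2 mm. The wrist camera is an equidistant fisheye: a pixel r from the principal point sees the ray r / f radians off the axis. A picture is of the moment at which its call begins. There is no depth.
- robot.hand_in(): hands the job in; it is judged then, once.
Trained networks look in the newest picture that a camera, given by its name, has taken for a name from the list of things; names that differ only in an ending like _2 or _b are one class to them, and where a whole thing is asked for, a point or a joint stands for the part that bears it (a point fixed in the world has none). Each returns a list of dicts, best first, with "p" (0 to 1); they miss things now and then, are a little off and sometimes report something else, mostly with a low value. They report only what shows in the picture. A call takes as long as a camera call. They do not tell look-alikes from the thing itself.
- robot.find_in(query, camera): "box" ([left, top, right, bottom] in pixels, round what is visible of it).
- robot.cut_out(query, camera): "mask" (420x560 bool, what is visible of it) and "box" ([left, top, right, bottom] in pixels, round what is visible of it).
- robot.place_of(query, camera): "uv" ([column, row] in pixels: a listed point, or the origin of a listed thing).
The state is a dict: "time": time; "joints": joint angles; "qd": joint speeds; "joint_efforts": joint torques, N m; "tcp_pos": TCP position; "ee_rot": TCP orientation; "force": force on the tool from outside, world axes, zero at the start; "wrist_torque": the same for the moment, N m; "gripper_width": finger opening in m; "grip_force": force on a finger pad.
Only numpy, scipy, OpenCV 4.12 (cv2) and the standard library are available. Lean on these libraries where they do the work, as an engineer would, in place of code of your own. Each camera call takes 0.05 s, during which the arm holds its last target. There are 200 camera calls.

## Working session

There is one attempt and no reset: what is moved stays moved. The work goes in short steps, Python scripts to look and compute and a tool call to move; the robot and the scene stay as the last step left them, time stands still between calls to the robot, and variables do not carry over. Pictures are saved under pics/ and viewed, at most 10 in all, crops included, and the job is handed in when it is done.

Besides the shell and the picture viewer there is one more tool, called after "Emit:" as a command line: name --argument value ..., lists and objects as JSON in quotes. servo_tool: Moves the arm, as the interface text tells. Its arguments: {"type":"object","properties":{"rows":{"type":"array","items":{"type":"array"}},"force":{"type":"number"}},"required":["rows"]}

```bash
mkdir -p pics; cat > h.py <<'E'
import numpy as np, cv2
from plant import robot
def ray(c,u,v,fish=False):
    x=(u-c["cx"])/c["fx"]; y=(v-c["cy"])/c["fy"]
    if fish:
        r=np.hypot(x,y); d=np.array([np.sin(r)*x/max(r,1e-9),np.sin(r)*y/max(r,1e-9),np.cos(r)])
    else: d=np.array([x,y,1.])
    T=np.array(c["world_from_camera"]); return T[:3,3],T[:3,:3]@d
def onz(c,u,v,z,fish=False):
    o,d=ray(c,u,v,fish); return o+d*(z-o[2])/d[2]
def proj(c,p):
    T=np.array(c["world_from_camera"]); q=T[:3,:3].T@(np.array(p)-T[:3,3]); return c["fx"]*q[0]/q[2]+c["cx"],c["fy"]*q[1]/q[2]+c["cy"]
E
python3 - <<'E'
from h import *
Z=dict(tongs=0,tongs_grip=.012,tongs_jaw=.012,knob=.045,knob_head=.0705,tray=0,rose=.045,plate=.045,tin=0,brush=0)
for n in ["scene","side"]:
    c=robot.capture(n); cv2.imwrite(f"pics/{n}1.png",c["frame"])
    print(n,np.array(c["world_from_camera"]).round(2)[:3,3])
    for q in Z:
        for r in robot.place_of(q,n)[:4]:
            print(q,round(r["p"],2),np.round(r["uv"]),onz(c,*r["uv"],Z[q]).round(3)[:2])
print(robot.state()["time"])
E
```

```text
scene [1.38 0.09 0.83]
tongs 0.64 [420. 219.] [0.486 0.3  ]
tongs_grip 0.69 [421. 212.] [0.474 0.301]
tongs_jaw 0.98 [464. 249.] [0.588 0.385]
knob 0.97 [349. 294.] [0.764 0.134]
knob 0.73 [296. 240.] [0.627 0.017]
knob 0.59 [343. 272.] [0.709 0.12 ]
knob_head 0.97 [352. 282.] [0.754 0.138]
knob_head 0.73 [294. 227.] [0.616 0.01 ]
knob_head 0.5 [345. 261.] [0.7   0.123]
knob_head 0.26 [257. 219.] [ 0.599 -0.072]
tray 0.79 [260. 237.] [ 0.584 -0.071]
plate 0.7 [225. 234.] [ 0.625 -0.141]
tin 0.65 [119. 211.] [ 0.53  -0.431]
brush 0.61 [413. 298.] [0.725 0.266]
side [ 0.24 -0.8   0.58]
tongs 0.87 [216. 186.] [0.489 0.31 ]
tongs_grip 0.65 [214. 181.] [0.487 0.324]
tongs_jaw 0.56 [238. 169.] [0.578 0.374]
knob 0.69 [313. 196.] [0.695 0.065]
knob 0.57 [299. 210.] [0.627 0.01 ]
knob 0.54 [292. 203.] [0.625 0.049]
knob_head 0.82 [316. 184.] [0.71  0.079]
knob_head 0.77 [295. 200.] [0.621 0.021]
knob_head 0.47 [294. 196.] [0.625 0.04 ]
tray 0.78 [301. 249.] [ 0.588 -0.085]
rose 0.48 [289. 233.] [ 0.561 -0.076]
plate 0.6 [328. 245.] [ 0.623 -0.152]
tin 0.92 [357. 372.] [ 0.525 -0.435]
brush 0.84 [296. 179.] [0.731 0.253]
1.1
```

View pics/scene1.png

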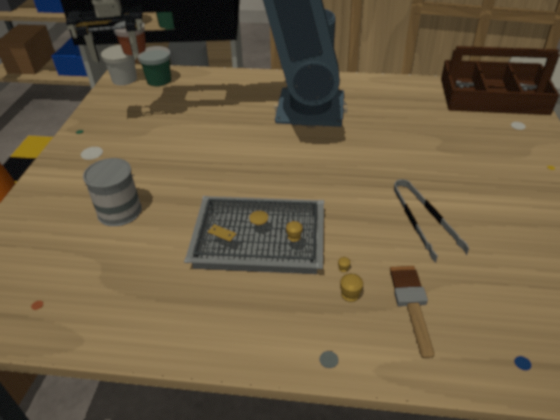

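View pics/side1.png

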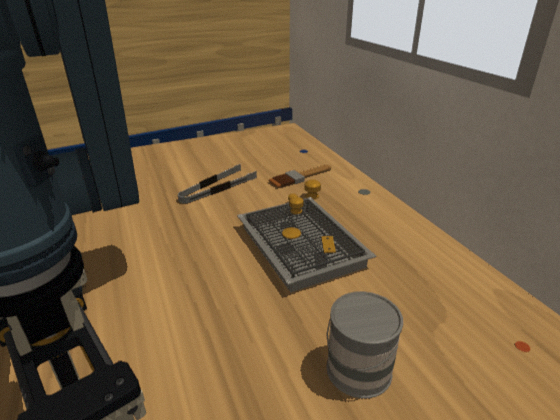

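The scene shows three brass knobs: one on the rack at (294,230), a larger one on the bench at (351,286), and a small one on the bench at (344,264). The rack knob fits best, because it stands on the rack and its size lies between the other two. I'll confirm that in a crop. The tongs lie at (425,215) with jaws at (434,256) and (465,248). The side view agrees: the rack knob is at (296,203).

```bash
python3 - <<'E'
from h import *
im=cv2.imread("pics/scene1.png")[200:310,240:380]
cv2.imwrite("pics/crop1.png",cv2.resize(im,None,fx=5,fy=5,interpolation=cv2.INTER_CUBIC))
s=robot.state(); print(s["time"],s["tcp_pos"],s["ee_rot"])
from scipy.spatial.transform import Rotation as R
print(R.from_euler("xyz",s["ee_rot"],degrees=True).as_matrix().round(4))
E
```

```text
1.1 [ 0.15666703 -0.52721202  0.21866418] [1.79999702e+02 9.75396448e-05 1.65481296e+01]
[[ 0.9586  0.2848 -0.    ]
 [ 0.2848 -0.9586 -0.    ]
 [-0.      0.     -1.    ]]
```

View pics/crop1.png

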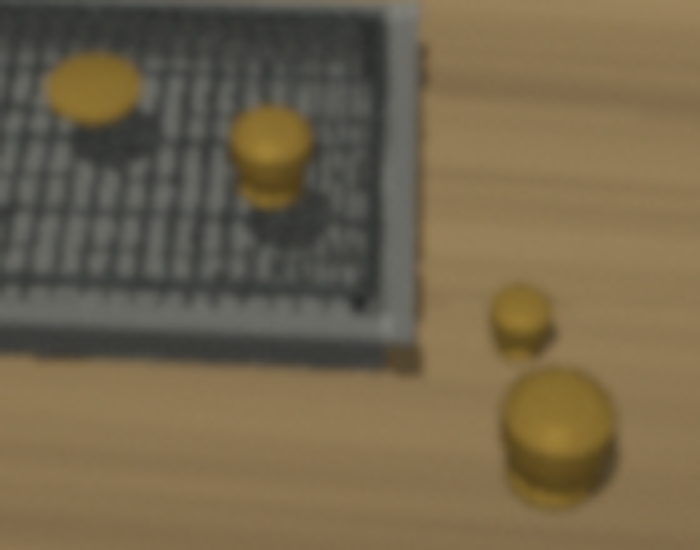

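The crop shows the rack knob (crop 270,155) as the middle size: its head is about 82 px wide, against 62 px for the small one (520,320) and 112 px for the big one (558,435). So the rack knob is the target. Next I'll move above the tongs.

Emit:
servo_tool --rows '[[[28,-35,0],0,93],[[56,-70,0],0,93],[[83,-106,0],0,93],[[110,-141,0],0,93],[[138,-176,0],0,93]]'

```text
time: 1.6
tcp_pos: [0.2391, -0.3176, 0.2187]
ee_rot: [180.0, -0.0, 16.5]
force: [-0.1, -1.2, 0.8]
gripper_width: 0.0933
grip_force: 0.0
```

Emit:
servo_tool --rows '[[[28,-35,0],0,93],[[56,-70,0],0,93],[[83,-106,0],0,93],[[110,-141,0],0,93],[[138,-176,0],0,93]]'

```text
time: 2.1
tcp_pos: [0.3212, -0.1096, 0.219]
ee_rot: [179.9, -0.0, 16.5]
force: [0.7, -0.4, -0.1]
gripper_width: 0.093
grip_force: 0.0
```

Emit:
servo_tool --rows '[[[28,-35,0],0,93],[[56,-70,0],0,93],[[83,-106,0],0,93],[[110,-141,0],0,93],[[138,-176,0],0,93]]'

```text
time: 2.6
tcp_pos: [0.4035, 0.0988, 0.219]
ee_rot: [180.0, -0.1, 16.6]
force: [1.1, 0.1, -0.2]
gripper_width: 0.0928
grip_force: 0.0
```

Emit:
servo_tool --rows '[[[28,-35,0],0,93],[[56,-70,0],0,93],[[83,-106,0],0,93],[[110,-141,0],0,93],[[138,-176,0],0,93]]'

```text
time: 3.1
tcp_pos: [0.4856, 0.3068, 0.2187]
ee_rot: [180.0, -0.0, 16.6]
force: [0.8, 0.5, 0.4]
gripper_width: 0.0932
grip_force: 0.0
```

Emit:
servo_tool --rows '[[[0,0,0],0,93],[[0,0,0],0,93]]'

```text
time: 3.3
tcp_pos: [0.4849, 0.3053, 0.2179]
ee_rot: [180.0, 0.1, 16.7]
force: [-1.0, -0.6, -0.1]
gripper_width: 0.0927
grip_force: 0.0
```

```bash
python3 - <<'E'
from h import *
s=robot.state(); print(s["time"],s["tcp_pos"],s["ee_rot"],s["gripper_width"])
Z=dict(tongs=0,tongs_grip=.012,tongs_jaw=.012,knob=.045,knob_head=.0705)
c=robot.capture("wrist"); cv2.imwrite("pics/wrist1.png",c["frame"])
for q in Z:
    for r in robot.place_of(q,"wrist")[:3]:
        print(q,round(r["p"],2),np.round(r["uv"]),onz(c,*r["uv"],Z[q],True).round(4)[:2])
print({k:c[k] for k in("fx","fy","cx","cy")},np.array(c["world_from_camera"]).round(4).tolist())
m=robot.cut_out("tongs","wrist")
if m:
    print(m[0]["p"],m[0]["box"])
    ys,xs=np.where(m[0]["mask"]); P=np.array([onz(c,u,v,.02,True)[:2] for u,v in zip(xs[::3],ys[::3])])
    np.save("mask_pts.npy",P); mu=P.mean(0); w,V=np.linalg.eigh(np.cov((P-mu).T)); d=V[:,1]*np.sign(V[0,1])
    print("mean",mu,"yaw",np.degrees(np.arctan2(d[1],d[0])),"ext",((P-mu)@d).min(),((P-mu)@d).max())
E
```

```text
3.3 [0.48491213 0.30526446 0.2178759 ] [1.79969962e+02 9.04673727e-02 1.66601874e+01] 0.0927400733823947
tongs_jaw 0.97 [233.  90.] [0.5752 0.3848]
knob 0.92 [457.  45.] [0.7105 0.1579]
knob 0.66 [523. 161.] [0.618 0.012]
knob 0.59 [452. 100.] [0.6447 0.1463]
knob_head 0.96 [540. 163.] [0.6221 0.0048]
knob_head 0.95 [469.  43.] [0.7091 0.157 ]
knob_head 0.71 [459.  96.] [0.646  0.1532]
{'fx': 325.19226210127806, 'fy': 325.19226210127806, 'cx': 276.97581747513556, 'cy': 208.09063409418354} [[0.2865, -0.9226, -0.2583, 0.5565], [-0.9581, -0.2757, -0.0779, 0.3277], [0.0006, 0.2698, -0.9629, 0.385], [0.0, 0.0, 0.0, 1.0]]
0.78 [229.2, 67.5, 308.0, 288.6]
mean [0.4832203  0.30594002] yaw 23.22483275181139 ext -0.13019778060036322 0.13338037168699768
```

View pics/wrist1.png

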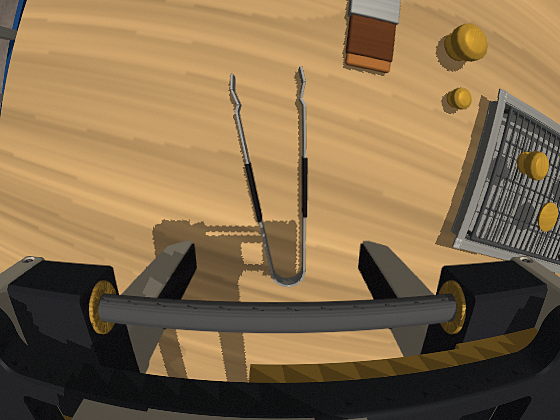

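The wrist view shows the tongs in full: bow at (288,280), sleeves at (253,193) and (305,188), jaws at (235,90) and (301,84). I'll measure the sleeves.

```bash
python3 - <<'E'
from h import *
im=cv2.imread("pics/wrist1.png")
T=np.array([[0.2865,-0.9226,-0.2583,0.5565],[-0.9581,-0.2757,-0.0779,0.3277],[0.0006,0.2698,-0.9629,0.385],[0,0,0,1.]])
c=dict(fx=325.192,fy=325.192,cx=276.976,cy=208.09,world_from_camera=T)
g=im.max(2); C=[]
for x0,x1,y0,y1 in[(240,268,155,228),(296,314,150,225)]:
    m=np.zeros(g.shape,np.uint8); m[y0:y1,x0:x1]=(g[y0:y1,x0:x1]<45)
    n,l,st,ce=cv2.connectedComponentsWithStats(m); k=1+np.argmax(st[1:,4]); ys,xs=np.where(l==k)
    P=np.array([onz(c,u,v,.020,True)[:2] for u,v in zip(xs,ys)]); mu=P.mean(0); w,V=np.linalg.eigh(np.cov((P-mu).T)); d=V[:,1]*np.sign(V[0,1]);t=(P-mu)@d
    print(st[k],mu.round(4),"yaw",np.degrees(np.arctan2(d[1],d[0])).round(2),t.min(),t.max()); C.append(mu)
C=np.array(C); y=C[0]-C[1]; print("mid",C.mean(0),"sep",np.linalg.norm(y),"yaw",np.degrees(np.arctan2(y[1],y[0]))-90)
for q in[(288,280),(235,90),(301,84)]: print(onz(c,*q,.02,True)[:2])
E
```

```text
[245 163  17  59 304] [0.4693 0.3297] yaw 27.9 -0.035877361092887125 0.033888606394008806
[302 156   5  61 292] [0.4922 0.2758] yaw 18.01 -0.03547129049266832 0.0352879212518391
mid [0.48074481 0.30274075] sep 0.058603714522825846 yaw 22.909799587047388
[0.37205425 0.25773601]
[0.57548079 0.3816807 ]
[0.60246861 0.31351613]
```

Emit:
servo_tool --rows '[[[-4.5,1.3,45],-0.11,93],[[-4.5,1.3,90],-0.11,93],[[-4.5,1.3,135],-0.11,93],[[-4.5,1.3,170],-0.11,93],[[-4.5,1.3,195],-0.11,93]]' --force 40

```text
time: 4.15
tcp_pos: [0.4801, 0.3012, 0.0214]
ee_rot: [-180.0, 0.2, 22.8]
force: [0.2, 0.4, -1.0]
gripper_width: 0.0927
grip_force: 0.0
```

Emit:
servo_tool --rows '[[[0,0,10],0,93],[[0,0,18],0,93],[[0,0,18],0,80],[[0,0,18],0,70],[[0,0,18],0,62]]'

```text
time: 4.65
tcp_pos: [0.4824, 0.3027, 0.0071]
ee_rot: [180.0, -0.2, 22.9]
force: [-0.1, 1.2, -0.3]
gripper_width: 0.0735
grip_force: 0.0
```

Emit:
servo_tool --rows '[[[0,0,0],0,59],[[0,0,0],0,58],[[0,0,0],0,58],[[0,0,0],0,58]]'

```text
time: 5.05
tcp_pos: [0.4824, 0.3026, 0.0068]
ee_rot: [180.0, -0.1, 22.8]
force: [-0.2, -0.1, 6.2]
gripper_width: 0.0583
grip_force: 7.4
```

Emit:
servo_tool --rows '[[[0,0,-10],0,58],[[0,0,-35],0,58],[[0,0,-65],0,58],[[0,0,-95],0,58],[[0,0,-118],0,58]]'

```text
time: 5.55
tcp_pos: [0.4814, 0.3025, 0.1258]
ee_rot: [-180.0, -0.1, 22.9]
force: [0.1, -0.1, -1.8]
gripper_width: 0.0581
grip_force: 5.9
```

Emit:
servo_tool --rows '[[[-4,12,0],0,58],[[-13,40,0],0,58],[[-25,75,0],0,58],[[-36,110,0],0,58],[[-48,145,0],0,58]]'

```text
time: 6.05
tcp_pos: [0.492, 0.148, 0.1221]
ee_rot: [-180.0, 0.2, 22.9]
force: [-0.7, -0.6, -0.7]
gripper_width: 0.0583
grip_force: 5.9
```

Emit:
servo_tool --rows '[[[-12,35,0],0,58],[[-24,70,0],0,58],[[-34,105,0],0,58],[[-45,135,0],0,58],[[-53,160,0],0,58]]'

```text
time: 6.55
tcp_pos: [0.505, -0.0202, 0.1221]
ee_rot: [-179.9, 0.1, 22.8]
force: [0.1, 0.2, -1.2]
gripper_width: 0.0583
grip_force: 5.9
```

Emit:
servo_tool --rows '[[[-5,14,0],0,58],[[-6,17,0],0,58],[[-6,17,0],0,58]]'

```text
time: 6.85
tcp_pos: [0.5071, -0.0359, 0.123]
ee_rot: [-179.9, 0.1, 22.8]
force: [0.3, -0.0, -1.2]
gripper_width: 0.0584
grip_force: 5.9
```

```bash
cat > look.py <<'E'
import sys
from h import *
from scipy.optimize import least_squares
tag=sys.argv[1]
s=robot.state(); print(s["time"],s["tcp_pos"],s["ee_rot"],s["gripper_width"],s["grip_force"])
J=[]
cs={}
for n in["wrist","side","scene"]:
    c=robot.capture(n); cs[n]=c; cv2.imwrite(f"pics/{n}{tag}.png",c["frame"])
    for q in["knob","knob_head","tongs_jaw"]:
        for r in robot.place_of(q,n)[:3]:
            z={"knob":.045,"knob_head":.0705,"tongs_jaw":s["tcp_pos"][2]+.005}[q]
            print(n,q,round(r["p"],2),np.round(r["uv"],1),onz(c,*r["uv"],z,n=="wrist").round(4)[:2])
print("wrist",cs["wrist"]["world_from_camera"].tolist() if hasattr(cs["wrist"]["world_from_camera"],"tolist") else cs["wrist"]["world_from_camera"])
E
python3 look.py 2
```

```text
6.85 [ 0.5071382  -0.03586808  0.12301969] [-1.79928576e+02  5.24596633e-02  2.27919259e+01] 0.058421155386333495 5.940835071157835
wrist knob 0.81 [277.2  61.5] [0.6168 0.011 ]
wrist knob_head 0.65 [277.   53.8] [0.6175 0.0114]
wrist tongs_jaw 0.82 [214.   38.2] [0.603  0.0393]
side knob 0.64 [311.3 199.4] [0.6803 0.048 ]
side knob 0.6 [296.2 210.6] [0.6196 0.0114]
side knob_head 0.76 [315.2 183.6] [0.7078 0.0813]
side knob_head 0.63 [326.8 244.1] [ 0.6029 -0.1789]
side knob_head 0.59 [296.7 203.6] [0.6167 0.003 ]
side tongs_jaw 0.94 [287.7 178. ] [0.6068 0.036 ]
side tongs_jaw 0.26 [323.7 245.2] [ 0.5547 -0.25  ]
scene knob 0.94 [347.9 293.9] [0.763  0.1313]
scene knob 0.67 [296.2 235.5] [0.6147 0.0158]
scene knob 0.5 [339.4 272.2] [0.7097 0.1131]
scene knob_head 0.87 [352.8 284.8] [0.7603 0.1388]
scene knob_head 0.84 [293.7 225.4] [0.6096 0.0099]
scene tongs_jaw 0.61 [308.7 207.4] [0.6117 0.0416]
wrist [[0.38719546954256273, -0.8878287799178676, -0.24867594559036665, 0.5760951186969191], [-0.9219967961490894, -0.3732130835632658, -0.10312081335991848, -0.006243568708578314], [-0.0012554905523171013, 0.2692063368621682, -0.9630817057429364, 0.29020071597669156], [0.0, 0.0, 0.0, 1.0]]
```

View pics/wrist2.png

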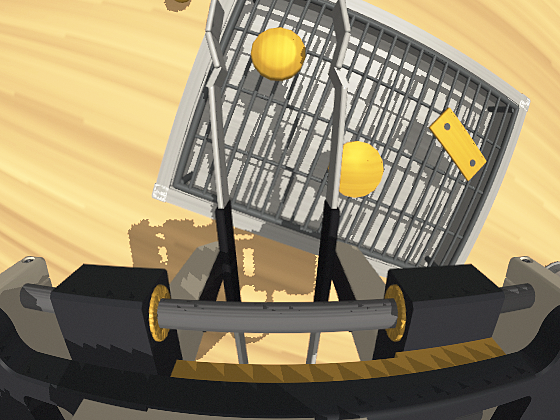

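The wrist view shows the knob head at (278,53), between the left jaw hollow at about (209,33) and the right one at about (346,37). Rose and plate are clear of the jaws. I'll work out the correction.

```bash
python3 - <<'E'
from h import *
T=np.array([[0.38719546954256273, -0.8878287799178676, -0.24867594559036665, 0.5760951186969191], [-0.9219967961490894, -0.3732130835632658, -0.10312081335991848, -0.006243568708578314], [-0.0012554905523171013, 0.2692063368621682, -0.9630817057429364, 0.29020071597669156],[0,0,0,1.]])
c=dict(fx=325.192,fy=325.192,cx=276.976,cy=208.09,world_from_camera=T)
x=np.array([np.cos(np.radians(22.8)),np.sin(np.radians(22.8))]); y=np.array([x[1],-x[0]]); t=np.array([.5071,-.0359])
f=lambda p:((np.array([x,y])@(p-t))*1000).round(1)
for n,q,z in[("Lhollow",(209,33),.140),("Rhollow",(346,37),.140),("Lin",(219,78),.14),("Rin",(335,76),.14),("netL",(214,38.2),.128)]: print(n,f(onz(c,*q,z,True)[:2]))
im=cv2.imread("pics/wrist2.png"); h=cv2.cvtColor(im,cv2.COLOR_BGR2HSV)
m=cv2.inRange(h,(15,150,90),(32,255,255)); m[:, :240]=0; m[:,318:]=0; m[95:]=0
n,l,st,ce=cv2.connectedComponentsWithStats(m); k=1+np.argmax(st[1:,4]); print(st[k],ce[k])
for z in(.0705,.075): print("head",f(onz(c,*ce[k],z,True)[:2]),onz(c,*ce[k],z,True)[:2])
E
```

```text
Lhollow [117.2 -32.2]
Rhollow [115.2  31.1]
Lin [ 95.  -27.3]
Rin [95.9 25.8]
netL [117.6 -32.1]
[ 251   27   54   54 2242] [277.69402319  53.43800178]
head [120.3  -0.4] [0.6178682  0.01108119]
head [119.4  -0.4] [0.61701259 0.01072633]
```

Emit:
servo_tool --rows '[[[2,0,12],0,58],[[2.5,0,30],0,58],[[2.5,0,45],0,58],[[2.5,0,54],0,58],[[2.5,0,58],0,58]]'

```text
time: 7.95
tcp_pos: [0.5093, -0.0348, 0.0642]
ee_rot: [-179.9, 0.1, 22.8]
force: [-0.5, 0.1, -0.6]
gripper_width: 0.0584
grip_force: 5.9
```

Emit:
servo_tool --rows '[[[0,0,0],0,58],[[0,0,0],0,58]]'

```text
time: 8.15
tcp_pos: [0.5105, -0.0351, 0.066]
ee_rot: [180.0, -0.0, 22.8]
force: [0.6, 0.7, -1.7]
gripper_width: 0.0584
grip_force: 5.9
```

```bash
python3 look.py 3 | grep -v "^wrist \[\["; python3 -c "
import cv2,numpy as np
a=cv2.imread('pics/wrist3.png')[0:200,160:400];b=cv2.imread('pics/side3.png')[150:250,240:360]
b=cv2.resize(b,(400,333),interpolation=cv2.INTER_CUBIC);a=cv2.resize(a,(400,333))
cv2.imwrite('pics/c3.png',np.hstack([a,b]))"
```

```text
8.15 [ 0.51050147 -0.03512135  0.06600107] [ 1.79975300e+02 -3.24400257e-02  2.28463781e+01] 0.05838814084884147 5.940762783926061
wrist knob 0.78 [275.1  50.5] [0.6164 0.0115]
wrist knob_head 0.75 [276.5  37.6] [0.6179 0.0112]
wrist tongs_jaw 0.9 [214.4  35.4] [0.6078 0.0406]
side knob 0.66 [313.4 197.8] [0.6893 0.0535]
side knob 0.38 [295.9 210.4] [0.6193 0.0126]
side knob_head 0.53 [297.2 202.4] [0.6204 0.0079]
side knob_head 0.53 [316.7 185.8] [0.7056 0.0682]
scene knob 0.8 [294.9 239.5] [0.627  0.0142]
scene knob 0.79 [347.3 293.9] [0.7631 0.1301]
scene knob 0.51 [342.  270.5] [0.7047 0.1182]
scene knob_head 0.84 [291.5 226.2] [0.6126 0.0054]
scene knob_head 0.8 [354.2 285.4] [0.7615 0.1415]
scene knob_head 0.57 [343.3 259.2] [0.6966 0.119 ]
scene tongs_jaw 0.96 [309.5 227.6] [0.6135 0.0445]
```

View pics/c3.png

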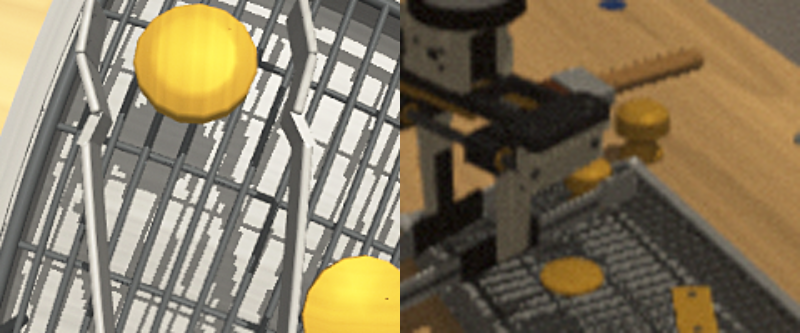

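The knob head sits between the open jaws, at crop (196,62). The jaw vertices are near crop (78,50) and (317,50), so I'll check the fore-aft offset.

```bash
python3 - <<'E'
from h import *
c=robot.capture("wrist"); s=robot.state(); im=c["frame"]
x=np.array([np.cos(np.radians(22.8)),np.sin(np.radians(22.8))]); y=np.array([x[1],-x[0]]); t=s["tcp_pos"][:2]
f=lambda p:((np.array([x,y])@(p-t))*1000).round(1)
zt=s["tcp_pos"][2]-.0068+.024
for q in[(207,30),(350,30),(225,66),(338,66)]: print(f(onz(c,*q,zt,True)[:2]))
h=cv2.cvtColor(im,cv2.COLOR_BGR2HSV)
m=cv2.inRange(h,(15,150,90),(32,255,255)); m[:, :230]=0; m[:,325:]=0; m[95:]=0
n,l,st,ce=cv2.connectedComponentsWithStats(m); k=1+np.argmax(st[1:,4]); print(st[k],ce[k])
# predicted silhouette centroid of head for a trial position
T=np.array(c["world_from_camera"])
def pf(p):
    q=T[:3,:3].T@(p-T[:3,3]); r=np.hypot(q[0],q[1]); a=np.arctan2(r,q[2]); return [c["fx"]*a*q[0]/r+c["cx"],c["fy"]*a*q[1]/r+c["cy"]]
from scipy.optimize import least_squares
def sil(p):
    A=np.linspace(0,2*np.pi,60)
    P=[pf(np.array([p[0]+r*np.cos(a),p[1]+r*np.sin(a),z])) for r,z in[(.018,.064),(.018,.077),(.012,.083)] for a in A]
    hull=cv2.convexHull(np.array(P,np.float32)); M=cv2.moments(hull); return np.array([M["m10"],M["m01"]])/M["m00"]
r=least_squares(lambda p:sil(p)-ce[k],[.618,.011],diff_step=1e-3)
print(r.x,f(r.x))
E
```

```text
[118.7 -33.3]
[118.9  33. ]
[100.5 -24.6]
[100.8  27.1]
[ 241    1   74   73 4125] [277.43733333  36.76533333]
[0.61760277 0.01090539] [116.9  -0.7]
```

Emit:
servo_tool --rows '[[[-3,-0.5,0],0,58],[[-3,-0.5,0],0,56],[[-3,-0.5,0],0,54],[[-3,-0.5,0],0,52],[[-3,-0.5,0],0,50]]'

```text
time: 9.3
tcp_pos: [0.5072, -0.0357, 0.0657]
ee_rot: [180.0, -0.0, 22.8]
force: [0.7, 0.2, -1.3]
gripper_width: 0.0506
grip_force: 8.2
```

Emit:
servo_tool --rows '[[[0,0,0],0,48],[[0,0,0],0,46],[[0,0,0],0,44],[[0,0,0],0,40],[[0,0,0],0,38]]'

```text
time: 9.8
tcp_pos: [0.5072, -0.0357, 0.0657]
ee_rot: [180.0, -0.0, 22.8]
force: [-0.0, 0.1, -2.0]
gripper_width: 0.0454
grip_force: 40.0
```

Emit:
servo_tool --rows '[[[0,0,0],0,35],[[0,0,0],0,35],[[0,0,0],0,35]]' --force 45

```text
time: 10.1
tcp_pos: [0.5072, -0.0357, 0.0657]
ee_rot: [180.0, -0.0, 22.8]
force: [-0.2, -0.2, -0.8]
gripper_width: 0.0452
grip_force: 45.0
```

Emit:
servo_tool --rows '[[[0,0,-5],0,35],[[0,0,-18],0,35],[[0,0,-38],0,35],[[0,0,-58],0,35],[[0,0,-78],0,35]]'

```text
time: 10.6
tcp_pos: [0.5067, -0.0356, 0.1445]
ee_rot: [-180.0, 0.0, 22.9]
force: [0.2, -0.2, -1.0]
gripper_width: 0.0453
grip_force: 45.0
```

Emit:
servo_tool --rows '[[[0,0,-20],0,35],[[0,0,-40],0,35],[[0,0,-58],0,35],[[0,0,-68],0,35],[[0,0,-72],0,35]]'

```text
time: 11.1
tcp_pos: [0.5074, -0.0358, 0.2167]
ee_rot: [179.9, -0.1, 22.9]
force: [-0.1, -0.3, -3.6]
gripper_width: 0.045
grip_force: 45.0
```

Emit:
servo_tool --rows '[[[-4,4,0],0,35],[[-12,12,0],0,35],[[-22,22,0],0,35],[[-31,31,0],0,35],[[-35,35,0],0,35]]'

```text
time: 11.6
tcp_pos: [0.4876, -0.0832, 0.2152]
ee_rot: [-180.0, 0.1, 22.8]
force: [0.1, -0.0, -1.7]
gripper_width: 0.0449
grip_force: 45.0
```

Emit:
servo_tool --rows '[[[0,0,0],0,35],[[0,0,0],0,35],[[0,0,0],0,35]]'

```text
time: 11.9
tcp_pos: [0.4886, -0.0814, 0.2157]
ee_rot: [-180.0, -0.0, 22.9]
force: [0.5, 1.0, -3.0]
gripper_width: 0.0453
grip_force: 45.0
```

```bash
python3 look.py 4 | grep -v "^wrist \[\["; python3 -c "
import cv2,numpy as np
a=cv2.imread('pics/wrist4.png')[0:220,140:420];b=cv2.imread('pics/side4.png')[100:310,200:410];d=cv2.imread('pics/scene4.png')[110:320,180:390]
r=lambda i,w:cv2.resize(i,(w,266),interpolation=cv2.INTER_CUBIC)
cv2.imwrite('pics/c4.png',np.hstack([r(a,268),r(b,266),r(d,266)]))"
```

```text
11.9 [ 0.48857284 -0.08135598  0.21566321] [-1.79991417e+02 -1.13949328e-02  2.28560432e+01] 0.0452742504120909 44.99724984169006
wrist knob 0.86 [275.   42.3] [ 0.6321 -0.0178]
wrist knob_head 0.7 [275.7  33. ] [ 0.6355 -0.0172]
wrist tongs_jaw 0.85 [239.4  36.5] [ 0.5896 -0.0178]
side knob 0.73 [313.7 197.1] [0.6918 0.0567]
side knob 0.42 [298.  166.2] [0.7361 0.2513]
side knob 0.39 [292.3 203.8] [0.6248 0.0468]
side knob_head 0.68 [294.  154.8] [0.7366 0.2825]
side knob_head 0.53 [315.3 184.2] [0.7064 0.0781]
side knob_head 0.48 [294.5 197.2] [0.6253 0.0349]
side tongs_jaw 0.65 [291.1 153.4] [ 0.5873 -0.0266]
scene knob 0.97 [348.4 292.9] [0.7605 0.1322]
scene knob 0.86 [272.7 180. ] [ 0.4289 -0.0605]
scene knob 0.74 [339.7 266.5] [0.6944 0.1132]
scene knob_head 0.74 [344.1 263.6] [0.7082 0.1209]
scene knob_head 0.65 [353.8 286.1] [0.7633 0.1407]
scene knob_head 0.58 [275.6 168.5] [ 0.4147 -0.0544]
scene tongs_jaw 0.86 [281.4 165.3] [ 0.594  -0.0159]
```

View pics/c4.png

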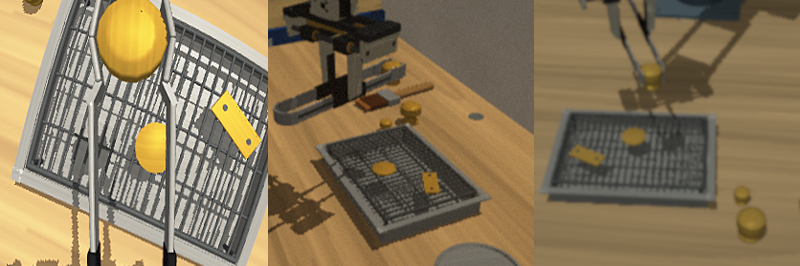

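The knob is held in the jaws at wrist crop (132,40), at about (0.596, -0.036), which is over the tray. Its underside is roughly 15 cm above the rack, and the rose and plate have not moved. I'll let it settle briefly, then hand in.

Emit:
servo_tool --rows '[[[0,0,0],0,35],[[0,0,0],0,35],[[0,0,0],0,35],[[0,0,0],0,35],[[0,0,0],0,35]]'

```text
time: 13.0
tcp_pos: [0.4885, -0.0815, 0.2157]
ee_rot: [-180.0, -0.0, 22.8]
force: [-0.9, -0.4, -2.2]
gripper_width: 0.0452
grip_force: 45.0
```

```bash
python3 - <<'E'
from h import *
c=robot.capture("wrist")
for q in["knob","knob_head","tongs_jaw"]: print(q,[(round(r["p"],2),np.round(r["uv"],1)) for r in robot.place_of(q,"wrist")[:1]])
s=robot.state(); print(s["time"],s["gripper_width"]); print(robot.hand_in())
E
```

```text
knob [(0.62, array([276.1,  40.8]))]
knob_head [(0.91, array([276.3,  31.9]))]
tongs_jaw [(0.95, array([240.8,  37. ]))]
13.2 0.04519085273261174
the job is handed in; nothing more can be done
None
```

The middle-sized knob is held still in the tongs over the tray, about 15 cm above the rack; the gripper never touched it, the other pieces were left where they were, and I handed the job in at 13.2 s.

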